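# Fill the fly-tying caddy and hold it out level

## Robot

A 6-joint arm with a two-finger parallel gripper is mounted at the origin on the work surface. World frame = base frame: x ahead of the robot, y to its left, z up, the work surface at z = 0. Lengths are in m, angles in degrees, forces in N, time in s.
With the tool pointing down it reaches from about 0.35 to 0.875 m from the base axis. Payload 4.2 kg.
Tool frame: the origin (TCP) lies on the front face of the gripper's body, between the roots of the fingers; the fingertips stand 70 mm ahead of it and the grasp point (between the pads) lies 51 mm ahead of it; z points along the fingers, y is the line along which they close (so a half turn about z gives the same grasp; the last joint's range is limited). The gripper opens to 87 mm and grips with 3 to 60 N. Pads are 19 mm wide; open, the fingers measure 117 mm over their backs; the gripper's body (75 mm by 190 mm) begins 51 mm behind the grasp point.
Start: joints at [-58.293, 22.042, 0.453, 0, -68.411, -14.817], TCP at [0.182, -0.598, 0.292] pointing down, gripper open.
Joint ranges: [-179.83, 179.83], [-69.29, 118.12], [-61.27, 80.66], [-181.25, 117.63], [-171.15, -9.14], [-177.46, 177.46]. Speed limits (degrees/s): [159.86, 159.86, 180, 180, 180, 180].

## Interface

Orientations are given as a 3x3 rotation matrix whose columns are the frame's x, y, z axes.
In Python, from station import r gives the robot as it stands.
- The arm moves only by the shell command python3 -m pendant 'ROWS' [OPENING]. ROWS is JSON, a list of rows, each a list of 2 entries, a list of its own where there are three numbers: the shift along the tool's x, y, z in mm, then the turn, a rotation vector about the tool's x, y, z in rad. A call has 1 to 10 rows; each row is the pose to reach, as a shift and turn from the pose commanded when the call began, along the tool's axes at that moment; what a row does not reach only later rows make up. A row lasts 1/10 s, in which the tool goes at most 50 mm and 8.59 degrees, less where a joint would pass 70% of its speed; a pose out of reach is approached as far as the arm can. A call with a gripper value outside its range is refused whole. OPENING is the opening, from 0 (shut) to 1 (fully open), set as the call begins (- or left out, the last holds). The fingers move at their own pace and stop on an object; the grip force is fixed at half the most. Time passes only in rows, so rows that repeat a pose let the fingers close. It gives the time, the measured TCP pose, the force, the opening and the grip force at its end, in the units of the state.
- r.sense(): the state, without advancing time (a new reading comes with each control period).
- r.capture(name): name is "scene" or "side" or "wrist"; returns a dict with "frame" (400x640x3 uint8, red, green, blue), "vertical_fov" (degrees; the focal length in pixels is half the picture's height over the tangent of half this angle, whatever the lens; pixels are square), "cx", "cy" (the principal point, pixels), "rvec" (rotation vector, rad) and "tvec" (3), from world to camera coordinates, as OpenCV has them. Camera axes: x right, y down, z forward; pixel columns grow to the right and rows downward; lengths in m; the calibration is good to about 2 mm. A picture is of the moment at which its call begins. There is no depth.
- r.finish_job(): hands the job in; it is judged then, once.
The state is a dict: "time_s": time; "joints": joint angles; "joint_velocities": joint speeds; "effort": joint torques, N m; "tcp_pos": TCP position; "ee_rot": TCP orientation; "wrist_force": force on the tool from outside, world axes, zero at the start; "moment": the same for the moment, N m; "gripper_width": opening from 0.0 (shut) to 1.0 (fully open); "gripper_force": force on a finger pad.
Only numpy, scipy, OpenCV 4.12 (cv2) and the standard library are available. Lean on these libraries where they do the work, as an engineer would, in place of code of your own. Each camera call takes 0.05 s, during which the arm holds its last target. There are 200 camera calls.

## Task

Pick up the white cup by its blue handle, pour all six pink beads from it into the open bin of the wooden caddy standing on the bench, and set the empty cup back down upright on the bench. Then lift the caddy by its grip board and carry it over the green mat without letting the yellow float ball roll out of its pocket, and finish still holding it there level and still, centred over the mat with its underside 10 to 20 cm above the bench, for the tyer to take. Leave the varnish bottle and the two thread spools alone.

Things in the scene. Friction and masses are not known exactly. Their poses are not given: they have to be found in the camera images.
- tray: Pale wooden caddy, 130 (x) x 220 (y) mm, base 8 mm thick, 0.28-0.44 kg. Origin: centre of its underside. Across it at y = 0 an upright board, 14 mm thick: 130 wide up to z = 50, then a dark grip board 60 wide (x) up to z = 108. On +y an open bin, inside 118 (x) x 97 (y 7 to 104), 6 mm walls, tops at z = 38. On -y a small black pocket with the yellow ball.
- tray_grip (a point): Point in the caddy's grip board, 88 mm above the caddy's underside and 20 mm below the board's top, over the caddy's origin: grip here from above, fingers closing along the caddy's y across 14 mm.
- tray_bin (a point): Centre of the bin's floor: (0, 55.5, 8) mm in the caddy's frame.
- tray_pocket (a point): Centre of the black pocket's floor, (0, -58, 12) mm in the caddy's frame. Inner radius about 14 mm, rim only 4 mm high; the ball stands loose in it and rolls out if the caddy is tipped some 30 degrees or jerked.
- float_center (a point): Centre of the yellow float ball, 40 mm in diameter, 35 to 70 g, 20 mm above the pocket floor.
- cup: White flared bead cup, 42 mm high, 56 mm wide at the foot, 92 mm at the rim, wall 3 mm leaning out 23 degrees, floor 4 mm, about 70 g. Origin: centre of its underside; z up. A blue stub handle sticks out along its own -x, from x = -44 to -102 mm, 14 mm thick (y), z = 20 to 40 mm; its last 8 mm reach down to the bench as a foot.
- cup_grip (a point): Point in the middle of the stub handle, (-75, 0, 30) mm in the cup's frame: grip from above, fingers closing along the cup's y across 14 mm.
- cup_rim (a point): Centre of the cup's mouth, 42 mm above its underside.
- mat: Square green tying mat 170 x 170 mm, 3 mm thick, fixed on the bench. Origin: centre of its underside.
- varnish: Bystander: amber varnish bottle with white cap, 32 mm wide, 70 mm high. Origin: centre of its underside.
- red_spool: Bystander: thread spool standing upright, red thread, white flanges, 32 mm wide, 32 mm high. Origin: centre of its underside.
- gold_spool: Bystander: thread spool standing upright, gold thread, white flanges, 32 mm wide, 32 mm high. Origin: centre of its underside.
- bead0_center (a point): Centre of one of the six round pink beads, 16 mm in diameter, 12 g; at the start all lie loose on the floor of the cup.
- bead1_center (a point): Centre of one of the six round pink beads, 16 mm in diameter, 12 g; at the start all lie loose on the floor of the cup.
- bead2_center (a point): Centre of one of the six round pink beads, 16 mm in diameter, 12 g; at the start all lie loose on the floor of the cup.
- bead3_center (a point): Centre of one of the six round pink beads, 16 mm in diameter, 12 g; at the start all lie loose on the floor of the cup.
- bead4_center (a point): Centre of one of the six round pink beads, 16 mm in diameter, 12 g; at the start all lie loose on the floor of the cup.
- bead5_center (a point): Centre of one of the six round pink beads, 16 mm in diameter, 12 g; at the start all lie loose on the floor of the cup.
Mind the look-alikes: they are no part of the job. Of the things that look like the cup, take the one that is farthest to the robot's left at the start.

How it is judged (in metres and radians):
On the way, in this order (a step that is already met when the one before it is completed fails the run):
1. the cup is lifted off the bench with all six beads in it (height (world z) of cup above 0.04 m and distance between each of bead0_center, bead1_center, bead2_center, bead3_center, bead4_center, bead5_center and cup_rim below 0.055 m and contact force between the fingers and cup above 0.5 N), for 0.1 s.
2. all six beads lie in the caddy's bin, poured from the raised cup, the caddy still on the bench (x of bead0_center in the frame of tray between -0.061 and 0.061 m and y of bead0_center in the frame of tray between 0.005 and 0.106 m and z of bead0_center in the frame of tray between 0.005 and 0.04 m and x of bead1_center in the frame of tray between -0.061 and 0.061 m and y of bead1_center in the frame of tray between 0.005 and 0.106 m and z of bead1_center in the frame of tray between 0.005 and 0.04 m and x of bead2_center in the frame of tray between -0.061 and 0.061 m and y of bead2_center in the frame of tray between 0.005 and 0.106 m and z of bead2_center in the frame of tray between 0.005 and 0.04 m and x of bead3_center in the frame of tray between -0.061 and 0.061 m and y of bead3_center in the frame of tray between 0.005 and 0.106 m and z of bead3_center in the frame of tray between 0.005 and 0.04 m and x of bead4_center in the frame of tray between -0.061 and 0.061 m and y of bead4_center in the frame of tray between 0.005 and 0.106 m and z of bead4_center in the frame of tray between 0.005 and 0.04 m and x of bead5_center in the frame of tray between -0.061 and 0.061 m and y of bead5_center in the frame of tray between 0.005 and 0.106 m and z of bead5_center in the frame of tray between 0.005 and 0.04 m and height (world z) of cup above 0.03 m and height (world z) of tray below 0.015 m), for 0.1 s.
3. the cup stands upright on the bench, let go (height (world z) of cup below 0.01 m and angle between cup's own z axis and vertical below 0.15 rad and contact force between the fingers and cup below 0.1 N), for 0.1 s.
4. the caddy is lifted clear with the ball in its pocket and the beads in its bin (x of bead0_center in the frame of tray between -0.061 and 0.061 m and y of bead0_center in the frame of tray between 0.005 and 0.106 m and z of bead0_center in the frame of tray between 0.005 and 0.04 m and x of bead1_center in the frame of tray between -0.061 and 0.061 m and y of bead1_center in the frame of tray between 0.005 and 0.106 m and z of bead1_center in the frame of tray between 0.005 and 0.04 m and x of bead2_center in the frame of tray between -0.061 and 0.061 m and y of bead2_center in the frame of tray between 0.005 and 0.106 m and z of bead2_center in the frame of tray between 0.005 and 0.04 m and x of bead3_center in the frame of tray between -0.061 and 0.061 m and y of bead3_center in the frame of tray between 0.005 and 0.106 m and z of bead3_center in the frame of tray between 0.005 and 0.04 m and x of bead4_center in the frame of tray between -0.061 and 0.061 m and y of bead4_center in the frame of tray between 0.005 and 0.106 m and z of bead4_center in the frame of tray between 0.005 and 0.04 m and x of bead5_center in the frame of tray between -0.061 and 0.061 m and y of bead5_center in the frame of tray between 0.005 and 0.106 m and z of bead5_center in the frame of tray between 0.005 and 0.04 m and distance between float_center and tray_pocket below 0.026 m and height (world z) of tray above 0.05 m), for 0.1 s.
At the end, for the whole second after the job is handed in: The gripper holds the caddy 80 to 220 mm above the bench, within 50 mm of the mat's centre, level within 0.12 rad, still (0.03 m/s), touching neither bench nor cup; ball in its pocket, six beads in the bin, cup upright (0.15 rad) at rest on the bench (x of bead0_center in the frame of tray between -0.061 and 0.061 m and y of bead0_center in the frame of tray between 0.005 and 0.106 m and z of bead0_center in the frame of tray between 0.005 and 0.04 m and x of bead1_center in the frame of tray between -0.061 and 0.061 m and y of bead1_center in the frame of tray between 0.005 and 0.106 m and z of bead1_center in the frame of tray between 0.005 and 0.04 m and x of bead2_center in the frame of tray between -0.061 and 0.061 m and y of bead2_center in the frame of tray between 0.005 and 0.106 m and z of bead2_center in the frame of tray between 0.005 and 0.04 m and x of bead3_center in the frame of tray between -0.061 and 0.061 m and y of bead3_center in the frame of tray between 0.005 and 0.106 m and z of bead3_center in the frame of tray between 0.005 and 0.04 m and x of bead4_center in the frame of tray between -0.061 and 0.061 m and y of bead4_center in the frame of tray between 0.005 and 0.106 m and z of bead4_center in the frame of tray between 0.005 and 0.04 m and x of bead5_center in the frame of tray between -0.061 and 0.061 m and y of bead5_center in the frame of tray between 0.005 and 0.106 m and z of bead5_center in the frame of tray between 0.005 and 0.04 m and height (world z) of cup below 0.01 m and angle between cup's own z axis and vertical below 0.15 rad and distance between float_center and tray_pocket below 0.026 m and height (world z) of tray between 0.08 and 0.22 m and horizontal distance between tray and mat below 0.05 m and angle between tray's own z axis and vertical below 0.12 rad and linear speed of each of tray, cup below 0.03 m/s and angular speed of tray below 0.2 rad/s and contact force between the fingers and tray above 1 N and contact force between tray and table below 0.1 N and contact force between tray and cup below 0.1 N); the arm keeps its last pose, push and grip.
It fails at once if the float ball leaves its pocket (distance between float_center and tray_pocket above 0.03 m).
It fails at once if a bystander is pushed more than 30 mm or knocked over (distance of any of varnish, red_spool, gold_spool from where it was at the start of the episode above 0.03 m or angle between any of varnish, red_spool, gold_spool's own z axis and vertical above 0.5 rad).
It also fails if it takes over 72 s, if anything falls off the work surface, if the arm or the gripper's body presses on something with over 40 N, if the wrist force passes 120 N, or if a joint passes its speed limit or range.

## Working session

There is one attempt and no reset: what is moved stays moved. The work goes in short steps, Python scripts to look and compute and a shell command to move; the robot and the scene stay as the last step left them, time stands still between calls to the robot, and variables do not carry over. Pictures are saved under pics/ and viewed, at most 12 in all, crops included, and the job is handed in when it is done.

```bash
mkdir -p pics
cat > h.py <<'E'
import numpy as np, cv2
from station import r
def cap(n):
    c=r.capture(n); f=c["frame"]; c["f"]=f.shape[0]/2/np.tan(np.radians(c["vertical_fov"])/2)
    c["R"]=cv2.Rodrigues(np.array(c["rvec"],float))[0]; c["t"]=np.array(c["tvec"],float).ravel(); return c
def save(c,n): cv2.imwrite("pics/"+n,cv2.cvtColor(c["frame"],cv2.COLOR_RGB2BGR))
def ray(c,u,v):
    d=c["R"].T@np.array([(u-c["cx"])/c["f"],(v-c["cy"])/c["f"],1]); return -c["R"].T@c["t"],d/np.linalg.norm(d)
def onz(c,u,v,z):
    o,d=ray(c,u,v); return o+d*(z-o[2])/d[2]
def proj(c,p):
    q=c["R"]@np.array(p)+c["t"]; return q[0]/q[2]*c["f"]+c["cx"],q[1]/q[2]*c["f"]+c["cy"]
E
python3 - <<'E'
from h import *
for n in ("scene","side"):
    c=cap(n); save(c,n+"0.png"); print(n,-c["R"].T@c["t"],c["f"],c["cx"],c["cy"],c["R"][2])
s=r.sense(); print(s["time_s"],s["tcp_pos"],s["ee_rot"],s["gripper_width"])
E
```

```text
scene [ 1.01300735 -0.84302042  0.6766288 ] 423.0727942667887 322.2223600537221 195.63480859248995 [-0.42902366  0.71027676 -0.55807313]
side [0.28465083 0.61260967 0.80594441] 420.97923621492174 321.4624486973859 190.85923774105538 [ 0.2570589  -0.67156235 -0.69492786]
0.1 [ 0.18149917 -0.59764776  0.29127513] [[-9.56890716e-01 -2.90447406e-01 -6.80246670e-04]
 [-2.90448180e-01  9.56888940e-01  1.84691300e-03]
 [ 1.14489424e-04  1.96487031e-03 -9.99998063e-01]] 1.0004589952265375
```

View pics/scene0.png

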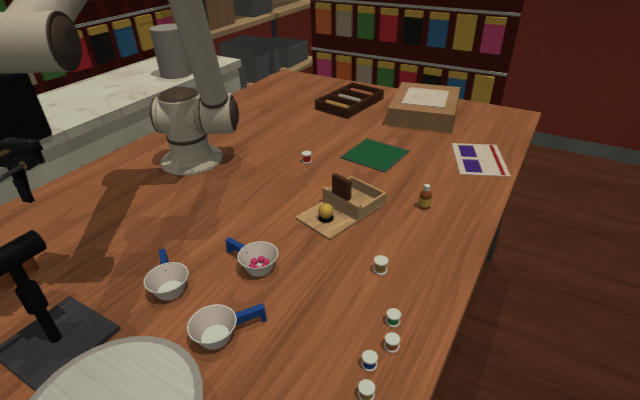

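View pics/side0.png

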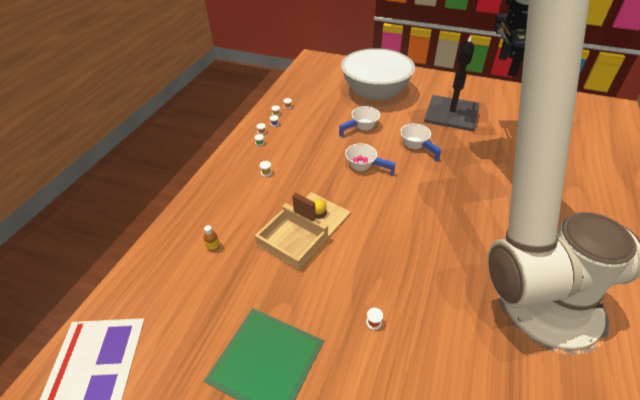

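The scene view shows the bead cup at (258,260) with its handle toward (235,246), the caddy at (340,207) with its bin toward the mat (377,153), the red spool at (306,157) and the varnish at (426,197). The side view shows the bead cup at (361,158) and its handle toward (393,168).

Run:
```python
from h import *
S=cap("scene");D=cap("side")
np.set_printoptions(precision=4,suppress=True)
def blob(c,lo,hi,roi):
    h=cv2.cvtColor(c["frame"],cv2.COLOR_RGB2HSV); m=cv2.inRange(h,lo,hi); z=np.zeros_like(m); x0,y0,x1,y1=roi; z[y0:y1,x0:x1]=m[y0:y1,x0:x1]
    n,l,st,ce=cv2.connectedComponentsWithStats(z); i=1+np.argmax(st[1:,4]); return ce[i],(l==i).astype(np.uint8)
bl=((105,120,40),(125,255,255)); gr=((60,80,30),(90,255,255)); ye=((20,140,80),(32,255,255)); wh=((0,0,120),(180,60,255))
for n,c,rb,rg,ry,rw in (("S",S,(220,232,250,262),(330,130,420,175),(315,200,337,225),(235,240,282,280)),("D",D,(372,155,400,178),(200,300,330,400),(308,195,330,218),(342,143,379,173))):
    u,m=blob(c,*bl,rb); print(n,"handle",u,onz(c,*u,.03)[:2], m.sum())
    u,m=blob(c,*gr,rg); k=cv2.boxPoints(cv2.minAreaRect(cv2.findNonZero(m))); M=cv2.approxPolyDP(cv2.convexHull(cv2.findNonZero(m)),6,True)[:,0]
    print("mat",[onz(c,*p,.003)[:2] for p in M])
    u,m=blob(c,*ye,ry); print("ball",u,onz(c,*u,.032)[:2])
    u,m=blob(c,*wh,rw); e=cv2.fitEllipse(cv2.convexHull(cv2.findNonZero(m))); print("rim ell",e,onz(c,*e[0],.04)[:2])
def tri(a,b):
    o,d=ray(S,*a);p,e=ray(D,*b); A=np.array([d,-e]).T; s=np.linalg.lstsq(A,p-o,rcond=None)[0]; return (o+d*s[0]+p+e*s[1])/2
for n,a,z in (("bin S",[(356,180),(385,197),(354,216),(327,195)],.038),):
    print(n,[onz(S,*p,z)[:2] for p in a])
print("bin D",[onz(D,*p,.038)[:2] for p in [(258,237),(288,211),(327,233),(297,263)]])
print("varn",onz(S,426,205,0),onz(D,213,247,0),"red",onz(S,306,161,0),onz(D,375,325,0))
# side crop enlarged around caddy
cv2.imwrite("pics/crop.png",cv2.cvtColor(np.hstack([cv2.resize(S["frame"][165:245,290:390],None,fx=4,fy=4,interpolation=2),cv2.resize(D["frame"][188:268,255:355],None,fx=4,fy=4,interpolation=2)]),cv2.COLOR_RGB2BGR))
```

```text
S handle [232.7778 244.9753] [ 0.4358 -0.2997] 162
mat [array([0.61  , 0.3814]), array([0.5948, 0.2241]), array([0.4345, 0.2407]), array([0.4505, 0.39  ])]
ball [325.4941 209.9941] [ 0.5586 -0.0762]
rim ell ((257.3741455078125, 254.58201599121094), (26.77082633972168, 41.116859436035156), 81.00682830810547) [ 0.5151 -0.3069]
D handle [384.8077 161.8077] [ 0.4427 -0.309 ] 52
mat [array([0.4415, 0.2488]), array([0.4423, 0.3646]), array([0.5365, 0.3988]), array([0.6016, 0.3843]), array([0.5898, 0.2339])]
ball [319.5168 205.5705] [ 0.5569 -0.0829]
rim ell ((361.2680358886719, 155.77854919433594), (26.092884063720703, 31.216434478759766), 100.37512969970703) [ 0.5105 -0.3009]
bin S [array([0.5665, 0.0847]), array([0.6732, 0.0443]), array([ 0.6388, -0.0714]), array([ 0.5319, -0.0214])]
bin D [array([0.6559, 0.0677]), array([ 0.6227, -0.0335]), array([0.5065, 0.0014]), array([0.5401, 0.106 ])]
varn [0.7671 0.1144 0.    ] [0.7636 0.1059 0.    ] red [0.3439 0.1679 0.    ] [ 0.3404  0.1715 -0.    ]
```

View pics/crop.png

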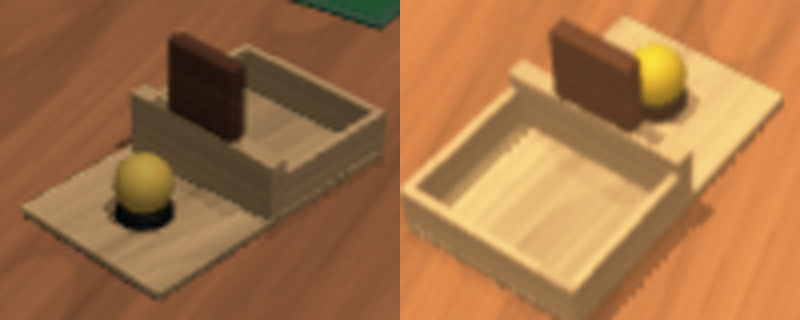

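The crop shows the caddy's corners clearly: bin wall tops, notch board, base corners and the grip board. I'll cast rays at those.

```bash
cat > corners.py <<'E'
from h import *
np.set_printoptions(precision=4,suppress=True)
S=cap("scene");D=cap("side")
a=lambda x,y:(290+x/4-.4,165+y/4-.4); b=lambda x,y:(255+(x-400)/4-.4,188+y/4-.4)
L=[] # (cam,pix,local)
L+= [(S,a(250,45),(-.065,.110,.038)),(S,a(383,108),(.065,.110,.038)),(D,b(405,190),(.065,.110,.038)),(D,b(572,292),(-.065,.110,.038))]
L+= [(D,b(513,68),(.065,.007,.05)),(D,b(690,155),(-.065,.007,.05)),(S,a(133,93),(-.065,-.007,.05)),(S,a(280,165),(.065,-.007,.05))]
L+= [(S,a(25,210),(-.065,-.11,.008)),(S,a(160,297),(.065,-.11,.008)),(D,b(782,98),(-.065,-.11,.008)),(D,b(628,17),(.065,-.11,.008))]
L+= [(S,a(172,35),(-.03,-.007,.108)),(S,a(243,68),(.03,-.007,.108)),(D,b(555,22),(.03,.007,.108)),(D,b(638,65),(-.03,.007,.108))]
W=np.array([onz(c,*p,l[2])[:2] for c,p,l in L]); Q=np.array([l[:2] for _,_,l in L])
mw,mq=W.mean(0),Q.mean(0); H=(Q-mq).T@(W-mw); th=np.arctan2(H[0,1]-H[1,0],H[0,0]+H[1,1])
R=np.array([[np.cos(th),-np.sin(th)],[np.sin(th),np.cos(th)]]); t=mw-R@mq
print("tray",t,"yaw",np.degrees(th)); print((W-(Q@R.T+t))*1000)
print("bin",R@[0,.0555]+t)
E
python3 corners.py
```

```text
tray [ 0.5751 -0.0236] yaw -15.019071829300255
[[ 5.5604  0.3142]
 [-2.8053  3.1514]
 [-3.0322 -1.6244]
 [ 0.5435  0.0509]
 [-1.3761 -5.5666]
 [-4.459  -8.4962]
 [ 3.054   1.7214]
 [ 2.7407  6.9099]
 [ 5.1153  0.1676]
 [ 1.5152 -0.9243]
 [-1.3066  4.0802]
 [-5.6085  0.7868]
 [ 2.7865  6.193 ]
 [ 4.0523  7.5846]
 [-2.7543 -7.8039]
 [-4.026  -6.5446]]
bin [0.5895 0.03  ]
```

Run:
```python
from h import *
np.set_printoptions(precision=3,suppress=True)
S=cap("scene");D=cap("side")
print("vise base",onz(S,57,335,0),onz(D,452,112,0)," post top ray with base y:",[onz(D,466,42,z) for z in (.1,.2)],[onz(S,25,245,z) for z in (.1,.2)])
print("cupL",onz(S,167,275,.04),onz(D,416,133,.04),"h",onz(S,163,257,.03),onz(D,432,150,.03))
```

```text
vise base [ 0.283 -0.651  0.   ] [ 0.298 -0.675  0.   ]  post top ray with base y: [array([ 0.311, -1.008,  0.1  ]), array([ 0.307, -0.778,  0.2  ])] [array([ 0.108, -0.574,  0.1  ]), array([ 0.265, -0.621,  0.2  ])]
cupL [ 0.385 -0.452  0.04 ] [ 0.385 -0.46   0.04 ] h [ 0.323 -0.41   0.03 ] [ 0.326 -0.407  0.03 ]
```

```bash
python3 -m pendant '[[[-331,207,40],[0,0,-1.5]],[[-331,207,40],[0,0,-1.5]],[[-331,207,40],[0,0,-1.5]],[[-331,207,40],[0,0,-1.5]],[[-331,207,40],[0,0,-1.5]],[[-331,207,40],[0,0,-1.5]],[[-331,207,40],[0,0,-1.5]],[[-331,207,40],[0,0,-1.5]],[[-331,207,40],[0,0,-1.5]],[[-331,207,40],[0,0,-1.5]]]' 1
```

```text
time_s: 1.4
tcp_pos: [0.4392, -0.3024, 0.2522]
ee_rot: [[0.231, -0.973, -0.0], [-0.973, -0.231, 0.0], [-0.0, 0.0, -1.0]]
wrist_force: [0.0, 0.1, 0.2]
gripper_width: 0.997
gripper_force: 0.0
```

```bash
python3 -m pendant '[[[0,0,0],[0,0,-1.337]],[[0,0,0],[0,0,-1.337]],[[0,0,0],[0,0,-1.337]],[[0,0,0],[0,0,-1.337]],[[0,0,0],[0,0,-1.337]],[[0,0,0],[0,0,-1.337]],[[0,0,0],[0,0,-1.337]],[[0,0,0],[0,0,-1.337]],[[0,0,0],[0,0,-1.337]],[[0,0,0],[0,0,-1.337]]]' 1
python3 - <<'E'
from h import *
np.set_printoptions(precision=4,suppress=True)
c=cap("wrist"); save(c,"w1.png"); s=r.sense(); print(s["joints"],s["tcp_pos"],"cam",-c["R"].T@c["t"])
h=cv2.cvtColor(c["frame"],cv2.COLOR_RGB2HSV); m=cv2.inRange(h,(105,120,40),(125,255,255))
n,l,st,ce=cv2.connectedComponentsWithStats(m)
for i in range(1,n):
    if st[i,4]>150:
        b=cv2.minAreaRect(cv2.findNonZero((l==i).astype(np.uint8))); B=cv2.boxPoints(b); print(st[i],ce[i],[onz(c,*p,.04)[:2] for p in B])
E
```

```text
time_s: 2.4
tcp_pos: [0.4382, -0.3038, 0.2523]
ee_rot: [[1.0, -0.01, 0.0], [-0.01, -1.0, -0.0], [0.0, 0.0, -1.0]]
wrist_force: [-1.0, 0.3, -0.5]
gripper_width: 0.998
gripper_force: 0.0
[-17.2896  15.0719 -15.8829   0.0007 -59.0323 106.572 ] [ 0.4382 -0.3038  0.2523] cam [ 0.5209 -0.3042  0.3445]
[ 426    0   67   52 1483] [461.3142  21.7815] [array([ 0.5987, -0.4018]), array([ 0.6204, -0.4145]), array([ 0.5937, -0.4687]), array([ 0.5707, -0.457 ])]
[308 159  16  49 537] [314.8827 182.4935] [array([ 0.417 , -0.2864]), array([ 0.4699, -0.2936]), array([ 0.4683, -0.3064]), array([ 0.4152, -0.2999])]
```

View pics/w1.png

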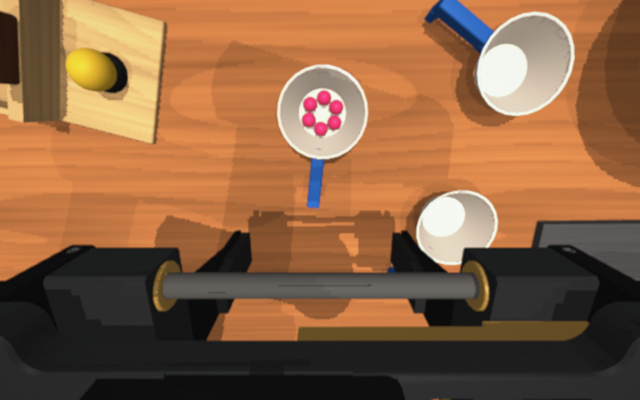

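The wrist view shows six beads in the cup at (322,111), with its handle running from (318,159) to (314,207). That puts the grip at about (0.441,-0.297) with yaw about -7.5°.

```bash
python3 -m pendant '[[[3,-7,30],[0,0,0.12]],[[3,-7,60],[0,0,0.12]],[[3,-7,90],[0,0,0.12]],[[3,-7,115],[0,0,0.12]],[[3,-7,135],[0,0,0.12]],[[3,-7,150],[0,0,0.12]],[[3,-7,160],[0,0,0.12]],[[3,-7,168],[0,0,0.12]],[[3,-7,171],[0,0,0.12]],[[3,-7,171],[0,0,0.12]]]' 1
python3 -m pendant '[[[0,0,0],[0,0,0]],[[0,0,0],[0,0,0]],[[0,0,0],[0,0,0]],[[0,0,0],[0,0,0]],[[0,0,0],[0,0,0]],[[0,0,0],[0,0,0]],[[0,0,0],[0,0,0]],[[0,0,0],[0,0,0]],[[0,0,0],[0,0,0]],[[0,0,0],[0,0,0]]]' 0
```

```text
time_s: 3.45
tcp_pos: [0.4414, -0.2969, 0.0813]
ee_rot: [[0.992, -0.13, 0.0], [-0.13, -0.992, -0.0], [0.0, 0.0, -1.0]]
wrist_force: [-0.6, 0.4, 0.3]
gripper_width: 1.002
gripper_force: 0.0
time_s: 4.45
tcp_pos: [0.4412, -0.2968, 0.0812]
ee_rot: [[0.992, -0.129, -0.0], [-0.129, -0.992, 0.0], [-0.0, 0.0, -1.0]]
wrist_force: [0.2, -0.7, -0.3]
gripper_width: 0.171
gripper_force: 0.2
```

```bash
python3 -m pendant '[[[0,0,0],[0,0,0]],[[0,0,0],[0,0,0]],[[0,0,-3],[0,0,0]],[[0,0,-8],[0,0,0]],[[0,0,-15],[0,0,0]],[[0,0,-24],[0,0,0]],[[0,0,-35],[0,0,0]],[[0,0,-46],[0,0,0]],[[0,0,-57],[0,0,0]],[[0,0,-68],[0,0,0]]]' 0
python3 -m pendant '[[[0,0,-11],[0,0,0]],[[0,0,-22],[0,0,0]],[[0,0,-33],[0,0,0]],[[0,0,-44],[0,0,0]],[[0,0,-55],[0,0,0]],[[0,0,-65],[0,0,0]],[[0,0,-74],[0,0,0]],[[0,0,-81],[0,0,0]],[[0,0,-85],[0,0,0]],[[0,0,-85],[0,0,0]]]'
python3 - <<'E'
from h import *
np.set_printoptions(precision=4,suppress=True)
c=cap("wrist"); s=r.sense(); print(s["joints"],s["tcp_pos"])
S=cap("scene");D=cap("side")
cv2.imwrite("pics/w2.png",cv2.cvtColor(np.hstack([c["frame"][0:400:1,100:540],cv2.resize(S["frame"][150:300,200:300],(270,400))]),cv2.COLOR_RGB2BGR))
E
```

```text
time_s: 5.45
tcp_pos: [0.4413, -0.2968, 0.1505]
ee_rot: [[0.992, -0.129, 0.001], [-0.129, -0.992, -0.0], [0.001, 0.0, -1.0]]
wrist_force: [0.8, 0.0, -1.3]
gripper_width: 0.158
gripper_force: 30.0
time_s: 6.45
tcp_pos: [0.4414, -0.2969, 0.2348]
ee_rot: [[0.992, -0.129, 0.001], [-0.129, -0.992, -0.0], [0.001, 0.0, -1.0]]
wrist_force: [0.9, 0.4, -1.0]
gripper_width: 0.158
gripper_force: 30.0
[-16.4371  15.9666 -17.5169  -0.0099 -56.5217  99.0025] [ 0.4412 -0.2967  0.2342]
```

View pics/w2.png

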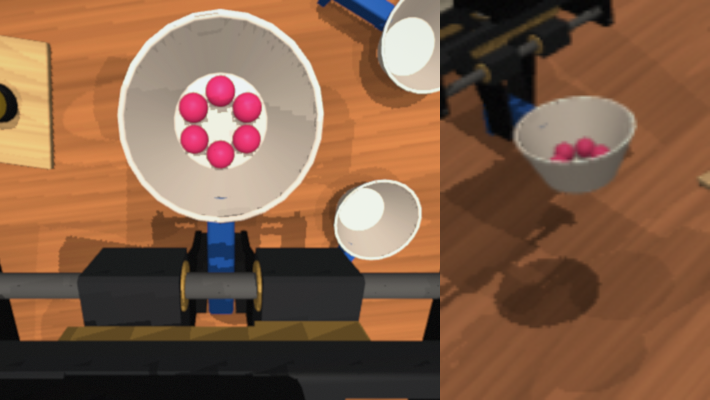

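The cup is held level with all six beads in it. Next I carry it to above the bin.

```bash
python3 -m pendant '[[[2,-8,-1],[0,0,0.03]],[[7,-25,-3],[0,0,0.10]],[[13,-46,-6],[0,0,0.19]],[[19,-71,-8],[0,0,0.29]],[[26,-96,-12],[0,0,0.39]],[[33,-121,-15],[0,0,0.49]],[[40,-146,-18],[0,0,0.60]],[[47,-171,-20],[0,0,0.70]],[[53,-194,-23],[0,0,0.79]],[[57,-209,-25],[0,0,0.85]]]'
cat > go.py <<'E'
import sys
from h import *
from scipy.spatial.transform import Rotation as Ro
# target tcp xyz, tool x yaw deg -> tool shift/turn (tool down)
x,y,z,a=map(float,sys.argv[1:5]); s=r.sense(); R=np.array(s["ee_rot"]); a=np.radians(a)
T=np.array([[np.cos(a),np.sin(a),0],[np.sin(a),-np.cos(a),0],[0,0,-1]])
print((R.T@(np.array([x,y,z])-s["tcp_pos"])*1000).round(1),Ro.from_matrix(R.T@T).as_rotvec().round(3),np.round(s["joints"],1))
E
python3 go.py .6086 .102 .285 -105
```

```text
time_s: 7.6
tcp_pos: [0.5252, -0.0955, 0.2589]
ee_rot: [[0.556, -0.831, -0.001], [-0.831, -0.556, 0.0], [-0.0, 0.0, -1.0]]
wrist_force: [0.0, -0.1, -1.5]
gripper_width: 0.159
gripper_force: 30.0
[-117.9 -179.   -26.2] [0.001 0.    0.851] [  7.1  14.8 -15.2  -0.  -60.   26.7]
```

```bash
python3 -m pendant '[[[-9,-14,-2],[0,0,0.07]],[[-23,-35,-5],[0,0,0.17]],[[-38,-57,-8],[0,0,0.27]],[[-52,-79,-12],[0,0,0.37]],[[-66,-100,-15],[0,0,0.48]],[[-80,-121,-18],[0,0,0.58]],[[-94,-143,-21],[0,0,0.68]],[[-106,-161,-24],[0,0,0.77]],[[-114,-174,-25],[0,0,0.825]],[[-118,-179,-26],[0,0,0.85]]]'
python3 - <<'E'
from h import *
c=cap("wrist"); s=r.sense(); print(np.round(s["joints"],1)); d=cap("side")
cv2.imwrite("pics/w3.png",cv2.cvtColor(np.hstack([cv2.resize(c["frame"],(400,250)),cv2.resize(d["frame"][100:300,150:470],(400,250))]),cv2.COLOR_RGB2BGR))
E
python3 go.py .6086 .102 .285 -105
```

```text
time_s: 8.6
tcp_pos: [0.6082, 0.1023, 0.2843]
ee_rot: [[-0.257, -0.967, -0.001], [-0.967, 0.257, 0.0], [0.0, 0.001, -1.0]]
wrist_force: [-0.5, -1.1, -2.5]
gripper_width: 0.159
gripper_force: 30.0
[ 24.6  21.6  -1.4  -0.  -67.  -39.4]
[-0.4 -0.6 -0.6] [ 0.001 -0.     0.004] [ 24.5  21.5  -1.5  -0.  -67.  -39.3]
```

View pics/w3.png

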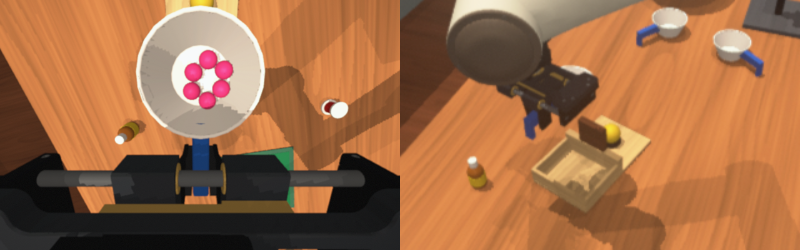

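The wrist and side views show the cup over the bin with all beads still in it and the handle on the mat side. I'll tilt partway now and check reach.

```bash
python3 -m pendant '[[[-1,2,6],[0.087,0,0]],[[-3,4,13],[0.175,0,0]],[[-4,6,20],[0.262,0,0]],[[-6,7,27],[0.349,0,0]],[[-7,9,35],[0.436,0,0]],[[-9,10,43],[0.524,0,0]],[[-10,12,51],[0.611,0,0]],[[-12,13,60],[0.698,0,0]],[[-13,14,69],[0.785,0,0]],[[-15,14,78],[0.873,0,0]]]'
python3 -c "
from h import *
s=r.sense();R=np.array(s['ee_rot']);print(np.round(s['joints'],1),np.array(s['tcp_pos'])+.051*R[:,2])"
```

```text
time_s: 9.7
tcp_pos: [0.6178, 0.113, 0.247]
ee_rot: [[-0.297, -0.73, 0.616], [-0.954, 0.2, -0.223], [0.04, -0.654, -0.755]]
wrist_force: [1.1, -0.2, -1.1]
gripper_width: 0.157
gripper_force: 30.0
[  16.5   15.1  -43.9   99.2  -23.2 -125.5] [0.64920637 0.10163935 0.20849093]
```

Pointing outward drives joint 4 toward its limit. I'll go back upright and pour sideways instead, with the handle on the robot's side and the mouth toward +y.

```bash
python3 go.py .6086 .102 .285 -105; python3 -m pendant '[[[0,0,0],[0,0,0]]]'; python3 go.py .6086 .102 .285 -105
```

```text
[ 14.8 -20.3 -31.9] [-0.712 -0.052 -0.024] [  16.5   15.1  -43.9   99.2  -23.2 -125.5]
time_s: 9.8
tcp_pos: [0.6163, 0.1129, 0.2444]
ee_rot: [[-0.293, -0.735, 0.612], [-0.955, 0.195, -0.223], [0.044, -0.649, -0.759]]
wrist_force: [-0.4, -1.6, -2.1]
gripper_width: 0.158
gripper_force: 30.0
[ 14.5 -22.8 -33.1] [-0.707 -0.055 -0.019] [  16.5   15.2  -44.1   99.   -23.1 -125.2]
```

```bash
python3 -m pendant '[[[2,-3,-4],[-0.08,-0.006,0]],[[4,-6,-8],[-0.16,-0.01,0]],[[6,-9,-12],[-0.24,-0.02,0]],[[8,-12,-16],[-0.32,-0.025,0]],[[10,-15,-20],[-0.4,-0.03,0]],[[11,-18,-24],[-0.48,-0.04,0]],[[13,-20,-28],[-0.56,-0.045,0]],[[14,-22,-31],[-0.64,-0.05,0]],[[14.5,-23,-33],[-0.707,-0.055,-0.02]],[[14.5,-23,-33],[-0.707,-0.055,-0.02]]]'
python3 go.py .5145 .010 .28 0
```

```text
time_s: 10.8
tcp_pos: [0.6114, 0.1034, 0.2873]
ee_rot: [[-0.261, -0.965, 0.004], [-0.965, 0.261, 0.007], [-0.008, -0.002, -1.0]]
wrist_force: [0.5, 0.8, -1.4]
gripper_width: 0.155
gripper_force: 30.0
[115.5  69.2   6.1] [-0.009  0.004 -1.835] [ 24.4  21.6  -0.8  -0.3 -67.2 -39.4]
```

```bash
python3 -m pendant '[[[3,2,0],[0,0,-0.05]],[[9,5,0],[0,0,-0.15]],[[15,9,1],[0,0,-0.25]],[[22,13,1],[0,0,-0.35]],[[28,17,2],[0,0,-0.45]],[[34,20,2],[0,0,-0.55]],[[41,24,2],[0,0,-0.65]],[[47,28,3],[0,0,-0.75]],[[53,32,3],[0,0,-0.85]],[[58,35,3],[0,0,-0.93]]]'
python3 go.py .5145 .010 .28 0
```

```text
time_s: 11.8
tcp_pos: [0.5596, 0.0559, 0.2831]
ee_rot: [[0.622, -0.783, 0.003], [-0.783, -0.622, 0.004], [-0.001, -0.005, -1.0]]
wrist_force: [-0.0, -0.1, -1.7]
gripper_width: 0.156
gripper_force: 30.0
[ 8.  63.9  2.8] [-0.005 -0.001 -0.9  ] [ 22.1  16.3  -9.4  -0.2 -64.1  16.4]
```

```bash
python3 -m pendant '[[[1,6,0],[0,0,-0.09]],[[2,13,1],[0,0,-0.18]],[[2,20,1],[0,0,-0.28]],[[3,27,1],[0,0,-0.38]],[[4,34,2],[0,0,-0.48]],[[5,41,2],[0,0,-0.58]],[[6,48,2],[0,0,-0.68]],[[7,56,3],[0,0,-0.78]],[[8,62,3],[0,0,-0.86]],[[8,64,3],[-0.005,0,-0.90]]]'
python3 go.py .5145 .010 .28 0
```

```text
time_s: 12.8
tcp_pos: [0.514, 0.0098, 0.2799]
ee_rot: [[1.0, -0.002, 0.001], [-0.002, -1.0, -0.0], [0.001, 0.0, -1.0]]
wrist_force: [-0.1, -0.3, -1.2]
gripper_width: 0.163
gripper_force: 30.0
[ 0.5 -0.2 -0.1] [ 0.    -0.001 -0.002] [ 19.2  11.8 -16.1   0.  -62.1  70.7]
```

```bash
python3 -m pendant '[[[0,-4,4],[-0.087,0,0]],[[0,-9,9],[-0.175,0,0]],[[0,-13,14],[-0.262,0,0]],[[0,-17,19],[-0.349,0,0]],[[0,-22,25],[-0.436,0,0]],[[0,-26,31],[-0.524,0,0]],[[0,-29,37],[-0.611,0,0]],[[0,-33,44],[-0.698,0,0]],[[0,-36,51],[-0.785,0,0]],[[0,-39,58],[-0.873,0,0]]]'
python3 -c "
from h import *
s=r.sense();R=np.array(s['ee_rot']);print(np.round(s['joints'],1),np.array(s['tcp_pos'])+.051*R[:,2])"
```

```text
time_s: 13.8
tcp_pos: [0.515, 0.049, 0.2219]
ee_rot: [[1.0, -0.002, -0.002], [-0.003, -0.641, -0.768], [0.001, 0.768, -0.641]]
wrist_force: [-0.6, -0.1, -1.6]
gripper_width: 0.162
gripper_force: 30.0
[ 36.6  24.8 -32.5  40.  -73.1  26.8] [0.51495558 0.00986719 0.18919578]
```

```bash
python3 -m pendant '[[[0,-5,3],[-0.04,0,0]],[[0,-11,6],[-0.08,0,0]],[[0,-17,9],[-0.12,0,0]],[[0,-23,13],[-0.17,0,0]],[[0,-29,17],[-0.21,0,0]],[[0,-34,20],[-0.25,0,0]],[[0,-38,22],[-0.28,0,0]],[[0,-41,24],[-0.30,0,0]],[[0,-42,24],[-0.314,0,0]],[[0,-42,24],[-0.314,0,0]]]'
python3 -c "
from h import *
d=cap('side');e=cap('scene')
cv2.imwrite('pics/p1.png',cv2.cvtColor(np.hstack([cv2.resize(d['frame'][140:280,210:380],(400,330)),cv2.resize(e['frame'][130:270,260:430],(400,330))]),cv2.COLOR_RGB2BGR))
s=r.sense();R=np.array(s['ee_rot']);print(np.round(s['joints'],1),np.array(s['tcp_pos'])+.051*R[:,2])"
```

```text
time_s: 14.8
tcp_pos: [0.5164, 0.0573, 0.1749]
ee_rot: [[1.0, -0.003, -0.004], [-0.005, -0.372, -0.928], [0.001, 0.928, -0.372]]
wrist_force: [-0.2, -0.4, -0.3]
gripper_width: 0.16
gripper_force: 30.0
[ 38.9  35.2 -35.3  46.8 -81.   15.1] [0.51624648 0.00991261 0.15629871]
```

View pics/p1.png

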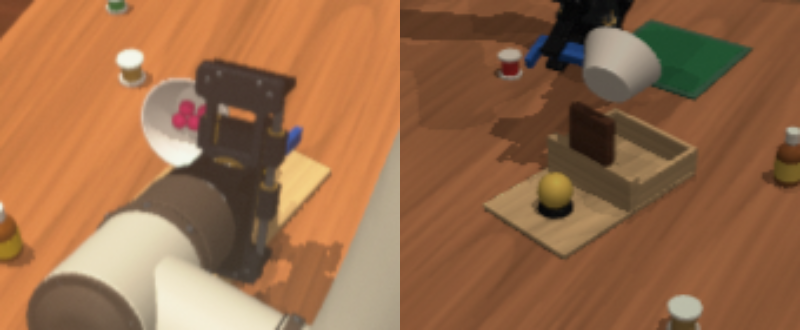

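The beads have pooled on the lower wall, and the cup mouth is over the bin. I tilt slowly from here.

```bash
python3 -m pendant '[[[0,-1.5,0],[-0.03,0,0]],[[0,-3,0],[-0.06,0,0]],[[0,-4.5,0],[-0.09,0,0]],[[0,-6,0.5],[-0.12,0,0]],[[0,-7.5,0.5],[-0.15,0,0]],[[0,-9,1],[-0.18,0,0]],[[0,-10.5,1],[-0.21,0,0]],[[0,-11.5,1.5],[-0.23,0,0]],[[0,-13,1.5],[-0.255,0,0]],[[0,-14,2],[-0.28,0,0]]]'
cat > beads.py <<'E'
from h import *
for n in ("scene","side"):
    c=cap(n); h=cv2.cvtColor(c["frame"],cv2.COLOR_RGB2HSV); m=cv2.inRange(h,(160,120,120),(178,255,255))
    k,l,st,ce=cv2.connectedComponentsWithStats(m)
    for i in range(1,k):
        if st[i,4]>2: print(n,st[i,4],ce[i].round(1),"bin-floor pt",onz(c,*ce[i],.016)[:2].round(3))
E
python3 beads.py
```

```text
time_s: 15.9
tcp_pos: [0.5165, 0.0606, 0.1614]
ee_rot: [[1.0, -0.003, -0.004], [-0.005, -0.1, -0.995], [0.002, 0.995, -0.1]]
wrist_force: [-1.0, -0.2, -1.4]
gripper_width: 0.157
gripper_force: 30.0
scene 17 [355.8 189.9] bin-floor pt [0.575 0.068]
scene 55 [363.  192.2] bin-floor pt [0.598 0.067]
side 612 [628.7  15.3] bin-floor pt [-0.362 -1.725]
side 311 [391.2  40.9] bin-floor pt [ 0.615 -1.111]
```

```bash
python3 -m pendant '[[[0,0,0],[0,0,0]],[[0,0,0],[0,0,0]],[[0,-1.5,0],[-0.03,0,0]],[[0,-3,0],[-0.06,0,0]],[[0,-4.5,0],[-0.09,0,0]],[[0,-6,0.5],[-0.12,0,0]],[[0,-7.5,0.5],[-0.15,0,0]],[[0,-9,1],[-0.18,0,0]],[[0,-9,1],[-0.18,0,0]],[[0,-9,1],[-0.18,0,0]]]'
python3 beads.py; python3 -c "
from h import *
d=cap('side');e=cap('scene')
cv2.imwrite('pics/p2.png',cv2.cvtColor(np.hstack([cv2.resize(d['frame'][140:280,210:380],(400,330)),cv2.resize(e['frame'][130:230,300:420],(400,330))]),cv2.COLOR_RGB2BGR))"
```

```text
time_s: 17.0
tcp_pos: [0.5164, 0.0604, 0.152]
ee_rot: [[1.0, -0.001, -0.005], [-0.005, 0.079, -0.997], [0.001, 0.997, 0.079]]
wrist_force: [-0.8, 0.3, -0.6]
gripper_width: 0.158
gripper_force: 30.0
scene 17 [355.8 189.9] bin-floor pt [0.575 0.068]
scene 35 [364.  191.1] bin-floor pt [0.598 0.074]
scene 17 [361.9 200.2] bin-floor pt [0.612 0.03 ]
side 3 [495.7   1.7] bin-floor pt [ 0.228 -1.71 ]
side 614 [628.7  15.3] bin-floor pt [-0.362 -1.725]
side 3 [486.   9.] bin-floor pt [ 0.265 -1.598]
side 315 [391.2  41. ] bin-floor pt [ 0.614 -1.11 ]
side 26 [282.5 235. ] bin-floor pt [0.613 0.026]
```

View pics/p2.png

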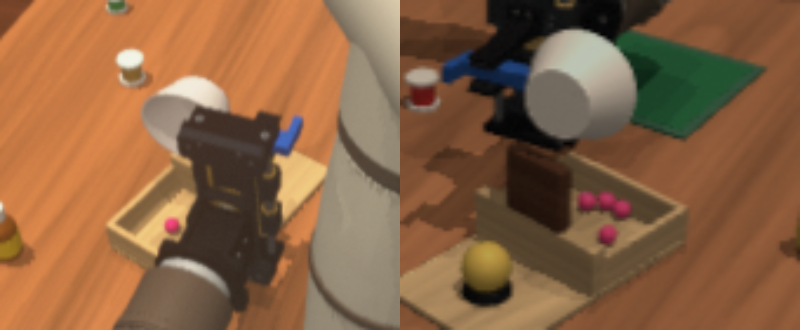

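```bash
python3 -m pendant '[[[0,7,0],[0.08,0,0]],[[0,14,1],[0.16,0,0]],[[0,22,2],[0.24,0,0]],[[0,29,3],[0.32,0,0]],[[0,37,5],[0.4,0,0]],[[0,44,7],[0.48,0,0]],[[0,51,9],[0.56,0,0]],[[0,58,12],[0.64,0,0]],[[0,64,15],[0.72,0,0]],[[0,70,18],[0.8,0,0]]]'
python3 go.py .5145 .010 .29 0
```

```text
time_s: 18.2
tcp_pos: [0.5158, 0.0478, 0.2242]
ee_rot: [[1.0, -0.005, -0.002], [-0.005, -0.663, -0.748], [0.002, 0.748, -0.663]]
wrist_force: [-0.2, 0.7, 0.1]
gripper_width: 0.158
gripper_force: 30.0
[ -1.   74.3 -15.4] [ 0.845 -0.    -0.005] [ 36.2  24.2 -32.1  39.2 -72.2  27.8]
```

```bash
python3 -m pendant '[[[0,8,0],[0.09,0,0]],[[0,16,-1],[0.18,0,0]],[[0,24,-2],[0.27,0,0]],[[0,32,-4],[0.36,0,0]],[[0,40,-6],[0.45,0,0]],[[0,48,-8],[0.54,0,0]],[[0,56,-10],[0.63,0,0]],[[0,63,-12],[0.72,0,0]],[[0,69,-14],[0.8,0,0]],[[-1,74,-15],[0.845,0,0]]]'
python3 go.py .4414 -.2969 .2 -7.4; python3 beads.py
python3 - <<'E'
from h import *
c=cap("wrist");d=cap('side')
cv2.imwrite("pics/w4.png",cv2.cvtColor(np.hstack([cv2.resize(c["frame"],(400,250)),cv2.resize(d["frame"][180:300,220:412],(400,250))]),cv2.COLOR_RGB2BGR))
E
```

```text
time_s: 19.2
tcp_pos: [0.5144, 0.0099, 0.29]
ee_rot: [[1.0, -0.006, 0.002], [-0.006, -1.0, -0.001], [0.002, 0.001, -1.0]]
wrist_force: [0.1, 0.1, -0.2]
gripper_width: 0.157
gripper_force: 30.0
[-71.4 307.1  90. ] [ 0.    -0.003  0.123] [ 19.2  11.3 -15.2   0.1 -63.4  70.4]
scene 18 [355.7 189.8] bin-floor pt [0.574 0.069]
scene 34 [363.8 191. ] bin-floor pt [0.597 0.074]
scene 18 [361.9 200.3] bin-floor pt [0.612 0.03 ]
side 640 [628.4  15.4] bin-floor pt [-0.361 -1.723]
side 27 [299.8 227.3] bin-floor pt [ 0.583 -0.011]
side 26 [282.5 235. ] bin-floor pt [0.613 0.026]
side 24 [314.  235.4] bin-floor pt [0.54  0.002]
side 3 [285.  249.7] bin-floor pt [0.589 0.066]
side 26 [290.8 250.5] bin-floor pt [0.575 0.063]
```

View pics/w4.png

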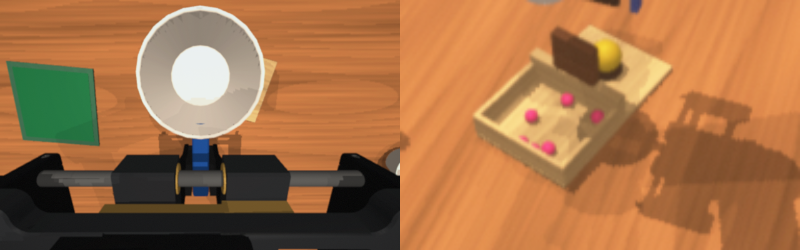

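The cup is empty, and the six beads are all accounted for in the bin across the two views. I'll return the cup to its old spot.

```bash
python3 -m pendant '[[[-5,20,2],[0,0,0.01]],[[-13,55,8],[0,0,0.02]],[[-22,95,20],[0,0,0.04]],[[-32,137,40],[0,0,0.055]],[[-41,178,58],[0,0,0.07]],[[-51,219,75],[0,0,0.09]],[[-60,258,88],[0,0,0.105]],[[-67,288,98],[0,0,0.115]],[[-70,302,105],[0,0,0.12]],[[-71,307,110],[0,-0.003,0.123]]]'
python3 go.py .4414 -.2969 .0818 -7.4
```

```text
time_s: 20.4
tcp_pos: [0.442, -0.2972, 0.1789]
ee_rot: [[0.992, -0.129, -0.004], [-0.129, -0.992, -0.003], [-0.003, 0.004, -1.0]]
wrist_force: [-0.1, 0.7, -0.7]
gripper_width: 0.156
gripper_force: 30.0
[-0.3 -0.6 97.1] [0.004 0.003 0.   ] [-16.3  19.7 -21.5   0.3 -49.   98.7]
```

```bash
python3 -m pendant '[[[0,0,12],[0,0,0]],[[0,0,30],[0,0,0]],[[0,0,48],[0.004,0.003,0]],[[0,0,63],[0.004,0.003,0]],[[0,0,75],[0.004,0.003,0]],[[0,0,84],[0.004,0.003,0]],[[0,0,90],[0.004,0.003,0]],[[0,0,94],[0.004,0.003,0]],[[0,0,97],[0.004,0.003,0]],[[0,0,97],[0.004,0.003,0]]]'
python3 -m pendant '[[[0,0,0],[0,0,0]],[[0,0,0],[0,0,0]],[[0,0,0],[0,0,0]],[[0,0,0],[0,0,0]],[[0,0,0],[0,0,0]],[[0,0,0],[0,0,0]],[[0,0,0],[0,0,0]],[[0,0,0],[0,0,0]]]' 0.8
```

```text
time_s: 21.4
tcp_pos: [0.4425, -0.2971, 0.083]
ee_rot: [[0.992, -0.127, 0.002], [-0.127, -0.992, -0.0], [0.002, -0.0, -1.0]]
wrist_force: [-0.3, -0.0, -0.1]
gripper_width: 0.158
gripper_force: 30.0
time_s: 22.2
tcp_pos: [0.4426, -0.2971, 0.083]
ee_rot: [[0.992, -0.127, 0.002], [-0.127, -0.992, -0.0], [0.002, -0.0, -1.0]]
wrist_force: [-0.1, -0.0, -0.2]
gripper_width: 0.767
gripper_force: 0.0
```

```bash
python3 -m pendant '[[[0,0,-10],[0,0,0]],[[0,0,-40],[0,0,0]],[[0,0,-80],[0,0,0]],[[0,0,-120],[0,0,0]],[[0,0,-150],[0,0,0]],[[0,0,-167],[0,0,0]]]'
python3 go.py .575 -.0236 .25 -15
python3 - <<'E'
from h import *
c=cap("wrist"); s=cap("side")
h=cv2.cvtColor(s["frame"],cv2.COLOR_RGB2HSV); m=cv2.inRange(h,(105,120,40),(125,255,255)); n,l,st,ce=cv2.connectedComponentsWithStats(m[150:185,340:410]); print(st[1:])
cv2.imwrite("pics/w5.png",cv2.cvtColor(c["frame"],cv2.COLOR_RGB2BGR))
h=cv2.cvtColor(c["frame"],cv2.COLOR_RGB2HSV); m=cv2.inRange(h,(0,0,130),(180,70,255)); n,l,st,ce=cv2.connectedComponentsWithStats(m)
for i in range(1,n):
  if st[i,4]>500:
    e=cv2.fitEllipse(cv2.convexHull(cv2.findNonZero((l==i).astype(np.uint8)))); print(st[i],e,onz(c,*e[0],.042).round(4))
E
```

```text
time_s: 22.8
tcp_pos: [0.4429, -0.2974, 0.2542]
ee_rot: [[0.992, -0.127, 0.008], [-0.127, -0.992, -0.003], [0.008, 0.002, -1.0]]
wrist_force: [0.1, -0.0, 0.7]
gripper_width: 0.8
gripper_force: 0.0
[  96.2 -288.4    4.6] [ 0.001 -0.008  0.135] [-16.5  14.8 -15.9   0.  -58.8  99.2]
[[36  9 18  7 49]]
[ 468    0   99   99 7790] ((516.9310302734375, 45.118892669677734), (90.95001983642578, 112.35688781738281), 34.89034652709961) [ 0.5596 -0.5007  0.042 ]
[ 276   70   89   94 6557] ((319.9203796386719, 116.22357940673828), (89.2154769897461, 93.3885498046875), 1.2195905447006226) [ 0.5188 -0.3062  0.042 ]
[ 426  178   83   70 4711] ((466.9285583496094, 215.7972869873047), (72.97856903076172, 85.44929504394531), 60.62541961669922) [ 0.3908 -0.4566  0.042 ]
```

```bash
python3 -m pendant '[[[8,-25,0],[0,0,0.02]],[[20,-60,1],[0,0,0.04]],[[33,-100,2],[0,0,0.06]],[[47,-142,2],[0,0,0.08]],[[61,-184,3],[0,0,0.1]],[[75,-225,4],[0,0,0.12]],[[86,-259,4],[0,-0.008,0.13]],[[93,-280,5],[0,-0.008,0.135]],[[96,-288,5],[0,-0.008,0.135]],[[96,-288,5],[0,-0.008,0.135]]]' 0.8
python3 - <<'E'
from h import *
c=cap("wrist"); save(c,"w6.png"); print(r.sense()["tcp_pos"], -c["R"].T@c["t"])
E
```

```text
time_s: 23.9
tcp_pos: [0.5739, -0.023, 0.2444]
ee_rot: [[0.966, -0.258, -0.007], [-0.258, -0.966, 0.001], [-0.007, 0.001, -1.0]]
wrist_force: [0.4, 0.0, 0.2]
gripper_width: 0.8
gripper_force: 0.0
[ 0.5735553  -0.023857    0.24459173] [ 0.65460923 -0.04393078  0.3358949 ]
```

View pics/w6.png

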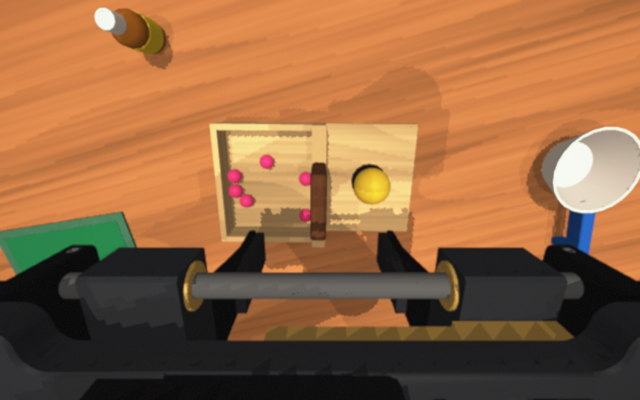

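The wrist view shows all six beads in the bin around (235–306, 160–215). The ball is in its pocket at (371,186), and the grip board runs from (318,165) to (318,238), centred between the fingers.

Run:
```python
from h import *
np.set_printoptions(precision=4,suppress=True)
c=cap("wrist"); s=r.sense();R=np.array(s["ee_rot"])
f=c["frame"].astype(int); m=((f[...,0]<130)&(f[...,0]>50)&(f[...,0]-f[...,2]>25)&(f[...,1]<75)).astype(np.uint8); m[:150]=0;m[245:]=0;m[:,:300]=0;m[:,335:]=0
P=cv2.findNonZero(m); print(cv2.boundingRect(P)); b=cv2.boundingRect(P)
for u,v,z in [(b[0],b[1],.108),(b[0]+b[2],b[1],.108),(b[0],b[1]+b[3],.108),(b[0]+b[2],b[1]+b[3],.108),(210,124,.038),(418,125,.008),(408,232,.008),(222,242,.038)]:
    p=onz(c,u,v,z); print((u,v),p[:2],"tool mm",(R.T@(p-s["tcp_pos"])*1000)[:2])
```

```text
(309, 163, 17, 77)
(309, 163) [ 0.6144 -0.0247] tool mm [ 40.6553 -10.4282]
(326, 163) [ 0.6109 -0.0378] tool mm [40.6651  3.1466]
(309, 240) [ 0.5493 -0.0063] tool mm [-27.0449 -11.2032]
(326, 240) [ 0.5454 -0.0206] tool mm [-27.0384   3.5842]
(210, 124) [0.666  0.0665] tool mm [  67.1625 -111.9744]
(418, 125) [ 0.6066 -0.1436] tool mm [ 64.7215 106.3529]
(408, 232) [ 0.4819 -0.1109] tool mm [-64.1806 107.2814]
(222, 242) [0.5404 0.1019] tool mm [ -63.2761 -113.4055]
```

```bash
python3 -m pendant '[[[2,-3.5,15],[0,0,0]],[[2,-3.5,32],[0,0,0]],[[2,-3.5,50],[0,0,0]],[[2,-3.5,66],[0,0,0]],[[2,-3.5,80],[0,0,0]],[[2,-3.5,92],[0,0,0]],[[2,-3.5,100],[0,0,0]],[[2,-3.5,105],[0,0,0]],[[2,-3.5,105],[0,0,0]]]' 0.8
python3 -m pendant '[[[0,0,0],[0,0,0]],[[0,0,0],[0,0,0]],[[0,0,0],[0,0,0]],[[0,0,0],[0,0,0]],[[0,0,0],[0,0,0]],[[0,0,0],[0,0,0]],[[0,0,0],[0,0,0]],[[0,0,0],[0,0,0]],[[0,0,0],[0,0,0]],[[0,0,0],[0,0,0]]]' 0
python3 go.py .522 .31 .26 -15
```

```text
time_s: 24.9
tcp_pos: [0.5761, -0.0209, 0.1398]
ee_rot: [[0.966, -0.26, -0.006], [-0.26, -0.966, 0.001], [-0.007, 0.001, -1.0]]
wrist_force: [-0.2, -0.2, -0.7]
gripper_width: 0.801
gripper_force: 0.0
time_s: 25.9
tcp_pos: [0.5762, -0.0208, 0.1403]
ee_rot: [[0.966, -0.26, -0.006], [-0.26, -0.966, 0.001], [-0.006, 0.0, -1.0]]
wrist_force: [-0.6, -0.8, 1.6]
gripper_width: 0.159
gripper_force: 30.0
[-139.2 -305.3 -119. ] [ 0.     0.006 -0.001] [ 14.   26.2 -17.2  -0.2 -46.9  61.1]
```

```bash
python3 -m pendant '[[[0,0,-0.5],[0,0,0]],[[0,0,-1.5],[0,0,0]],[[0,0,-3],[0,0,0]],[[0,0,-5],[0,0,0]],[[0,0,-8],[0,0,0]],[[0,0,-11],[0,0,0]],[[0,0,-14],[0,0,0]],[[0,0,-17],[0,0,0]],[[0,0,-19],[0,0,0]],[[0,0,-20],[0,0,0]]]'
python3 -m pendant '[[[0,0,-2],[0,0,0]],[[0,0,-6],[0,0,0]],[[0,0,-12],[0,0,0]],[[0,0,-20],[0,0,0]],[[0,0,-28],[0,0,0]],[[0,0,-36],[0,0,0]],[[0,0,-44],[0,0,0]],[[0,0,-51],[0,0,0]],[[0,0,-56],[0,0,0]],[[0,0,-58],[0,0,0]]]'
python3 -m pendant '[[[0,0,-2],[0,0,0]],[[0,0,-6],[0,0,0]],[[0,0,-12],[0,0,0]],[[0,0,-20],[0,0,0]],[[0,0,-29],[0,0,0]],[[0,0,-38],[0,0,0]],[[0,0,-47],[0,0,0]],[[0,0,-56],[0,0,0]],[[0,0,-63],[0,0,0]],[[0,0,-67],[0,0,0]]]'
python3 go.py .522 .31 .289 -15
python3 - <<'E'
from h import *
d=cap("side"); s=cap("scene"); print(r.sense()["moment"])
cv2.imwrite("pics/c1.png",cv2.cvtColor(np.hstack([cv2.resize(d["frame"][120:280,210:380],(400,376)),cv2.resize(s["frame"][90:250,270:440],(400,376))]),cv2.COLOR_RGB2BGR))
E
```

```text
time_s: 26.9
tcp_pos: [0.5765, -0.0206, 0.1606]
ee_rot: [[0.966, -0.26, -0.005], [-0.26, -0.966, 0.001], [-0.005, -0.0, -1.0]]
wrist_force: [0.2, -0.1, -5.7]
gripper_width: 0.162
gripper_force: 30.0
time_s: 27.9
tcp_pos: [0.577, -0.0207, 0.2191]
ee_rot: [[0.966, -0.26, -0.004], [-0.26, -0.966, 0.002], [-0.005, -0.0, -1.0]]
wrist_force: [0.1, -0.3, -5.2]
gripper_width: 0.157
gripper_force: 30.0
time_s: 28.9
tcp_pos: [0.5774, -0.0208, 0.2863]
ee_rot: [[0.966, -0.26, -0.004], [-0.26, -0.966, 0.002], [-0.005, -0.0, -1.0]]
wrist_force: [-0.3, 1.0, -6.0]
gripper_width: 0.158
gripper_force: 30.0
[-139.4 -305.1   -1.9] [-0.     0.005 -0.001] [ 13.9  17.8  -6.7  -0.2 -65.7  61.1]
[-0.12417446  0.08941727 -0.00599294]
```

View pics/c1.png

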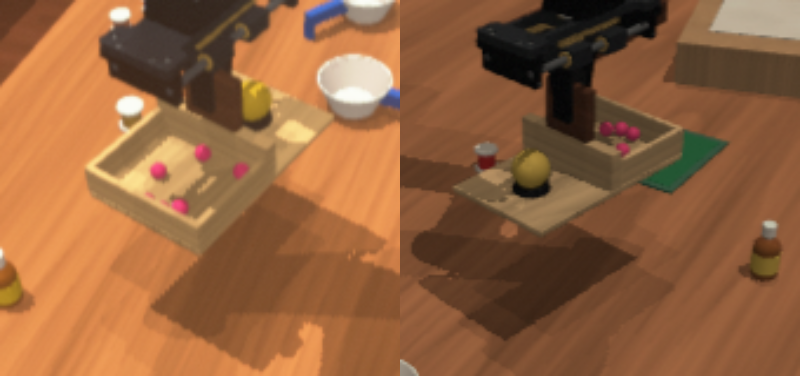

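The caddy is lifted level, with the ball and beads in place. I carry it gently to the mat.

```bash
python3 -m pendant '[[[-1.4,-3,0],[0,0,0]],[[-4.6,-10,0],[0,0,0]],[[-9,-20,0],[0,0,0]],[[-15,-34,0],[0,0,0]],[[-22,-48,0],[0,0,0]],[[-28,-62,0],[0,0,0]],[[-34,-76,0],[0,0,0]],[[-40,-88,0],[0,0,0]],[[-44,-97,0],[0,0,0]],[[-46,-102,0],[0,0,0]]]'
python3 -m pendant '[[[-1.4,-3,0],[0,0,0]],[[-4.6,-10,0],[0,0,0]],[[-9,-20,0],[0,0,0]],[[-15,-34,0],[0,0,0]],[[-22,-48,0],[0,0,0]],[[-28,-62,0],[0,0,0]],[[-34,-76,0],[0,0,0]],[[-40,-88,0],[0,0,0]],[[-44,-97,0],[0,0,0]],[[-46,-102,0],[0,0,0]]]'
python3 -m pendant '[[[-1.4,-3,0],[0,0,0]],[[-4.6,-10,0],[0,0,0]],[[-9,-20,0],[0,0,0]],[[-15,-34,0],[0,0,0]],[[-22,-48,0],[0,0,0]],[[-28,-62,0],[0,0,0]],[[-34,-76,0],[0,0,0]],[[-40,-88,0],[0,0,0]],[[-44,-97,0],[0,0,0]],[[-46,-101,0],[0,0,0]]]'
python3 -m pendant '[[[0,0,0],[0,0,0]],[[0,0,0],[0,0,0]],[[0,0,0],[0,0,0]],[[0,0,0],[0,0,0]],[[0,0,0],[0,0,0]]]'
python3 go.py .522 .31 .289 -15
python3 - <<'E'
from h import *
w=cap("wrist"); s=cap("scene")
cv2.imwrite("pics/c2.png",cv2.cvtColor(np.hstack([cv2.resize(w["frame"],(400,250)),cv2.resize(s["frame"][60:210,270:510],(400,250))]),cv2.COLOR_RGB2BGR))
E
```

```text
time_s: 30.0
tcp_pos: [0.559, 0.0908, 0.2855]
ee_rot: [[0.966, -0.259, -0.006], [-0.259, -0.966, 0.001], [-0.006, 0.0, -1.0]]
wrist_force: [1.7, -0.1, -5.6]
gripper_width: 0.157
gripper_force: 30.0
time_s: 31.0
tcp_pos: [0.541, 0.2013, 0.2857]
ee_rot: [[0.966, -0.259, -0.006], [-0.259, -0.966, 0.001], [-0.006, 0.0, -1.0]]
wrist_force: [0.4, -0.7, -5.9]
gripper_width: 0.157
gripper_force: 30.0
time_s: 32.0
tcp_pos: [0.5228, 0.3108, 0.2859]
ee_rot: [[0.966, -0.259, -0.006], [-0.259, -0.966, 0.001], [-0.006, 0.0, -1.0]]
wrist_force: [-0.2, -0.1, -5.3]
gripper_width: 0.156
gripper_force: 30.0
time_s: 32.5
tcp_pos: [0.5232, 0.3091, 0.2861]
ee_rot: [[0.966, -0.26, -0.005], [-0.26, -0.966, 0.001], [-0.006, 0.0, -1.0]]
wrist_force: [-0.3, -0.1, -5.5]
gripper_width: 0.161
gripper_force: 30.0
[-1.4 -0.5 -2.9] [ 0.     0.006 -0.001] [ 45.7  20.7  -2.4  -0.3 -67.1  29.3]
```

View pics/c2.png

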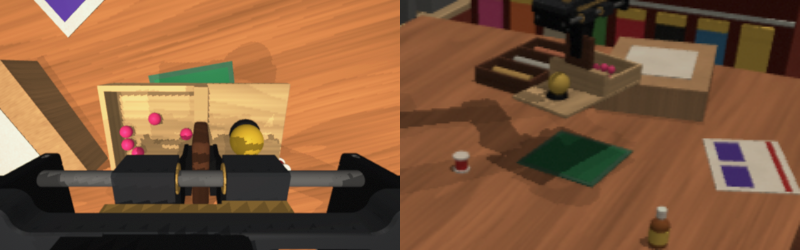

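The caddy hangs level over the mat with the ball and beads in place, so I hand it in.

```bash
python3 -c "
from station import r
print(r.finish_job())"
```

```text
the job is handed in; nothing more can be done
None
```

I handed the job in at 32.5 s: all six beads are in the bin, the empty cup is back upright on the bench, and the caddy is held level over the mat, about 15 cm up, with the ball in its pocket; no verdict was returned.

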